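# Press a flanged bush home with the arbor press

## Robot

A 6-joint arm with a two-finger parallel gripper is mounted at the origin on a cart in front of the work surface, level with it; the furniture and walls round the work are solid. World frame = base frame: x ahead of the robot, y to its left, z up, the work surface at z = 0. Lengths are in m, angles in degrees, forces in N, time in s.
With the tool pointing down it reaches from about 0.375 to 0.9 m from the base axis. Payload 3.1 kg.
Tool frame: the origin (TCP) lies midway between the tips of the shut fingers; the grasp point (between the pads) lies 19 mm behind it; z points along the fingers, y is the line along which they close (so a half turn about z gives the same grasp; the last joint's range is limited). The gripper opens to 87 mm and grips with 3 to 60 N. Pads are 19 mm wide; open, the fingers measure 117 mm over their backs; the gripper's body (75 mm by 190 mm) begins 51 mm behind the grasp point.
Start: joints at [60.533, 30.224, 82.088, -0, 67.689, -10.227], TCP at [0.206, 0.59, 0.223] pointing down, gripper open.
Joint ranges: [-176.69, 176.69], [-43.24, 126.21], [12.49, 139.97], [-82, 262], [0, 151.66], [-163.58, 163.58]. Speed limits (degrees/s): [159.86, 159.86, 180, 180, 180, 180].

## Interface

Orientations are given as a 3x3 rotation matrix whose columns are the frame's x, y, z axes.
In Python, from rig import bot, ticket, capture gives the robot as it stands (bot), with the cameras as plain functions and the job (ticket).
- The arm moves only by the shell command python3 steer.py 'ROWS'. ROWS is rows parted by semicolons, their numbers by spaces, 1 to 20 of them, each of 7 numbers: dx, dy, dz in m, then a rotation vector rx, ry, rz in degrees, then the opening from 0.0 (shut) to 1.0 (fully open); each row is the pose to reach, as a shift and turn from the pose commanded when the command began, along the tool's axes at that moment; what a row does not reach only later rows make up. A row lasts 1/10 s, in which the tool goes at most 0.05 m and 8.59 degrees, less where a joint would pass 70% of its speed; a pose out of reach is approached as far as the arm can. The fingers move at their own pace and stop on an object; the grip force is fixed at half the most. Time passes only in rows, so rows that do not move let the fingers close. It prints the time, the measured TCP pose, the force, the opening and the grip force at its end.
- bot.read_state(): the state, without advancing time (a new reading comes with each control period).
- capture(name): name is "scene" or "top" or "wrist"; returns a dict with "color" (384x512x3 uint8, red, green, blue), "K" (3x3 intrinsics, pixels), "D" ([k1, k2, p1, p2, k3] as OpenCV has them; the pictures are not rectified), "view" (4x4, takes a point from world to camera coordinates); the wrist camera has in their place "mount" (4x4, takes a point from camera to tool coordinates, whose origin is the TCP and whose axes are the flange's). Camera axes: x right, y up, looking along -z (the intrinsics and any distortion apply to the point x, -y, -z); pixel columns grow to the right and rows downward; lengths in m; the calibration is good to about 2 mm. A picture is of the moment at which its call begins: read the wrist's pose just before it. There is no depth.
- ticket.hand_in(): hands the job in; it is judged then, once.
The state is a dict: "time_s": time; "joint_positions": joint angles; "qvel": joint speeds; "tau": joint torques, N m; "position": TCP position; "tcp_rot": TCP orientation; "force": force on the tool from outside, world axes, zero at the start; "moment": the same for the moment, N m; "opening": opening from 0.0 (shut) to 1.0 (fully open); "grasp_force": force on a finger pad.
Only numpy, scipy, OpenCV 4.12 (cv2) and the standard library are available. Lean on these libraries where they do the work, as an engineer would, in place of code of your own. Each camera call takes 0.05 s, during which the arm holds its last target. There are 200 camera calls.

## Task

Using the closed fingertips only, push the shuttle by its red pad until it is fully home under the ram of the green arbor press, then push the hand lever down by its black ball until the bronze bush is seated with its flange flat on the housing, and let the lever come all the way back up. Grip and lift nothing, do not touch the bush with the fingers, and leave the oil bottle, the spare bush and the next housing where they stand.

Things in the scene. Friction and masses are not known exactly. Their poses are not given: they have to be found in the camera images.
- press: Green cast bench arbor press, bolted down; base 245 x 124 mm, 202 mm high (ram bar up to 282 mm). Origin on the bench under the ram axis; +x points from its front to the column at its back, +y to its left seen from the front (the robot's side), z up. Its head reaches 34 mm in front of the ram axis, from z 0.112 to 0.202.
- shuttle (a joint): Shuttle: aluminium plate that slides level in guides on the press base along the press's x, carrying the housing. Value in m = distance it is still pulled out to the front; 0 = fully home against the hard stop, housing under the ram. Starts 0.04 to 0.06 out; about 2 N of friction, stays where it is left.
- push_plate (a point): Centre of the red pad on the front of the shuttle's upright push plate, moves with the shuttle. Pad 34 mm wide (press y), 40 mm high, upright, facing the front (press -x); push plate 42 mm wide, its top edge 80 mm above the bench. The point is 59 mm above the bench, and is 0.1325 in front of the ram axis when home. Push it along press +x.
- lever (a joint): Hand lever on the press's right side, swinging in the upright plane along press x. In rad: 0 = resting up, 1.0 rad above level, leaning to the front; grows as the ball goes forward and down; 1.0 = level, pointing to the front. A spring holds it up and brings it back when let go. The ram sinks 20 mm per rad: it meets the bush at about 0.45 to 0.6 and seats it at about 1.0, a hard stop.
- lever_ball (a point): Centre of the black ball, 28 mm in diameter, at the end of the lever (rod 12 mm thick), 165 mm from its pivot. Stands 294 mm above the bench with the lever up, 155 mm when the bush is seated. Pushing the ball along its path takes about 3 to 5 N before the bush is met and 9 to 12 N while it moves.
- lever_pivot (a point): Point on the lever's axis (fixed to the press, 155 mm above the bench) about which the ball's centre swings; the axis runs along press y.
- bush (a joint): Bronze flanged bush (34 mm flange 8 mm thick, flange uppermost) started in the bore of the aluminium housing screwed on the shuttle. Value in m = gap between the flange and the housing's face; starts 0.008 to 0.011, 0 = seated. A tight fit (45 N): only the ram can move it, and it stays where it is pressed.
- bush_top (a point): Centre of the bush's upper face; 74 mm above the bench when the bush is seated.
- oil_bottle: White squeeze bottle with red nozzle, 38 mm in diameter, 119 mm high, standing loose on the bench left of the press; origin under its centre. Leave it alone.
- spare_bush: Loose bronze bush, 34 mm wide, 26 mm high, standing on the bench to the right of the front of the press; origin under its centre. Leave it alone.
- next_housing: Loose aluminium bearing housing, 64 x 64 mm flange, 30 mm high, on the bench left of the press; origin under its centre. Leave it alone.

How it is judged (in metres and radians):
On the way, in this order (a step that is already met when the one before it is completed fails the run):
1. the shuttle is pushed home under the ram (within 3 mm) with the lever still up and the bush not yet seated (value of joint shuttle below 0.003 m and value of joint lever below 0.15 rad and value of joint bush above 0.005 m), for 0.2 s.
2. the lever is pushed down and the bush is seated (gap under 1.5 mm) (value of joint lever above 0.8 rad and value of joint bush below 0.0015 m and value of joint shuttle below 0.003 m), for 0.1 s.
At the end, for the whole second after the job is handed in: The bush is seated (flange within 1.5 mm of the housing's face), the shuttle is home (within 3 mm), the lever is back up (within 0.08 rad of rest), and the loose things stand still (value of joint bush below 0.0015 m and value of joint shuttle below 0.003 m and value of joint lever below 0.08 rad and linear speed of each of oil_bottle, spare_bush, next_housing below 0.02 m/s); the robot touches nothing.
It fails at once if the bush is touched with the fingers (contact force between the fingers and bush above 1 N).
It fails at once if the bush is drawn up out of its bore (value of joint bush above 0.016 m).
It fails at once if the oil bottle is moved more than 25 mm or lifted (distance of oil_bottle from where it was at the start of the episode above 0.025 m or height (world z) of oil_bottle above 0.01 m).
It fails at once if the spare bush is moved more than 25 mm or lifted (distance of spare_bush from where it was at the start of the episode above 0.025 m or height (world z) of spare_bush above 0.01 m).
It fails at once if the next housing is moved more than 25 mm or lifted (distance of next_housing from where it was at the start of the episode above 0.025 m or height (world z) of next_housing above 0.01 m).
It also fails if it takes over 51 s, if anything falls off the work surface, if the arm or the gripper's body presses on something with over 40 N, if the wrist force passes 120 N, or if a joint passes its speed limit or range.

## Working session

There is one attempt and no reset: what is moved stays moved. The work goes in short steps, Python scripts to look and compute and a shell command to move; the robot and the scene stay as the last step left them, time stands still between calls to the robot, and variables do not carry over. Pictures are saved under pics/ and viewed, at most 11 in all, crops included, and the job is handed in when it is done.

```bash
ls; mkdir -p pics; python3 - <<'E'
from rig import bot, ticket, capture
import cv2,pickle
s=bot.read_state();print(s)
for n in("scene","top"):
    c=capture(n);pickle.dump(c,open(n+".pkl","wb"))
    print(n,c["K"],c["D"],c["view"])
    cv2.imwrite(f"pics/{n}0.png",cv2.resize(c["color"][:,:,::-1],(800,600),interpolation=cv2.INTER_CUBIC))
E
```

```text
pics
rig.py
steer.py
{'time_s': 0.0, 'joint_positions': array([ 6.05323532e+01,  3.02785423e+01,  8.21558331e+01, -1.02284860e-03,
        6.76887658e+01, -1.02270684e+01]), 'qvel': array([-0.01094779, -0.02692263, -0.07662904, -0.00133146,  0.01602592,
        0.05879454]), 'tau': array([-7.54637040e-04, -4.40027547e+01, -1.76600897e+01,  6.33445778e-02,
        5.80561347e-02, -1.22015258e-04]), 'position': array([0.2055713 , 0.58945592, 0.22157925]), 'tcp_rot': array([[-9.44145270e-01,  3.29527876e-01, -1.04288976e-03],
       [ 3.29529323e-01,  9.44143471e-01, -1.87930534e-03],
       [ 3.65354063e-04, -2.11800001e-03, -9.99997690e-01]]), 'force': array([ 1.24811932, -0.04826215,  0.97021462]), 'moment': array([ 0.0426643 , -0.01323709,  0.04130827]), 'grasp_force': 0.0, 'opening': 0.995701123297417}
scene [[414.06235221   0.         263.40997625]
 [  0.         414.06235221 201.38857444]
 [  0.           0.           1.        ]] [-0.02430032  0.          0.          0.          0.        ] [[ 0.66624411 -0.74566717 -0.00996244 -0.12283582]
 [ 0.44339204  0.38535303  0.80926296 -0.54406076]
 [-0.59960176 -0.54358395  0.58736208 -0.42310161]
 [ 0.          0.          0.          1.        ]]
top [[420.42755749   0.         254.77679609]
 [  0.         420.42755749 190.93626386]
 [  0.           0.           1.        ]] [-0.14022867  0.          0.          0.          0.        ] [[ 0.03890554 -0.99921557 -0.00738976  0.34312517]
 [ 0.97047517  0.03602269  0.23849593 -0.62891297]
 [-0.23804265 -0.01645039  0.97111538 -0.89441196]
 [ 0.          0.          0.          1.        ]]
```

View pics/scene0.png

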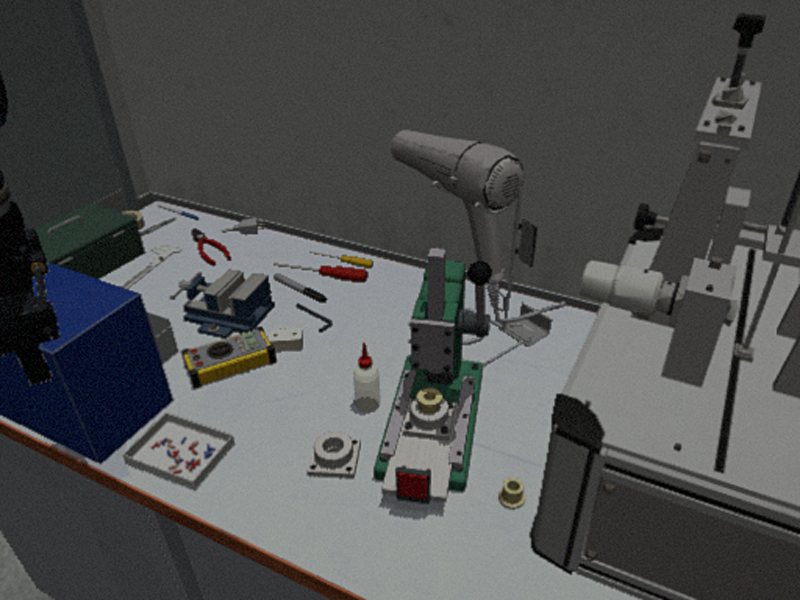

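View pics/top0.png

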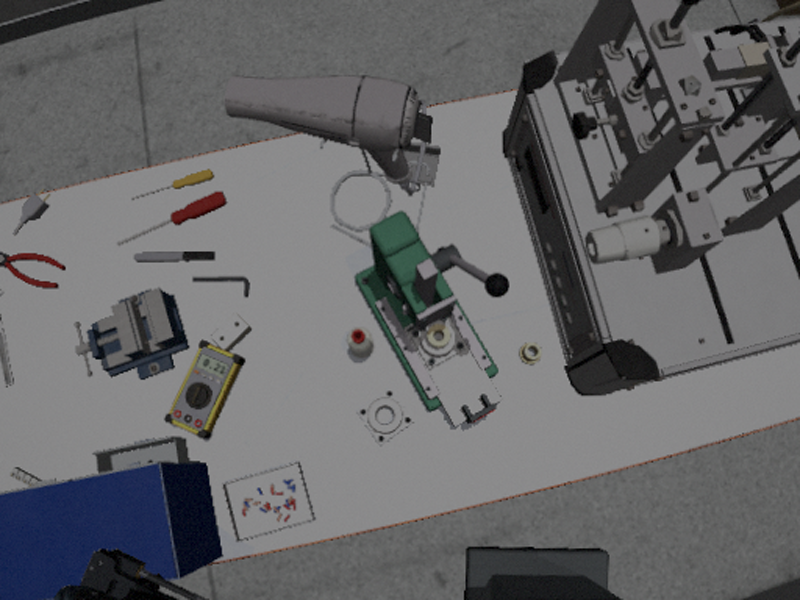

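The press is visible in both views. In the scene view the red pad is at about (413,486) and the ball at (480,273); in the top view the ball is at (496,285) and the pad's edge at about (482,411). I'll enlarge both to read points more exactly.

```bash
python3 - <<'E'
import cv2,pickle
# crop origin in native px, x4.. 
for n,(x,y,w,h) in {"scene":(235,150,112,175),"top":(220,130,130,150)}.items():
    c=pickle.load(open(n+".pkl","rb"))["color"][y:y+h,x:x+w,::-1]
    k=4 if n=="top" else 3.4
    k=4 if n=="top" else 3.4
    im=cv2.convertScaleAbs(cv2.resize(c,None,fx=k,fy=k,interpolation=cv2.INTER_CUBIC),alpha=1.5)
    for i in range(0,w,10): cv2.line(im,(int(i*k),0),(int(i*k),6 if i%50 else 14),(0,0,255),1)
    for i in range(0,h,10): cv2.line(im,(0,int(i*k)),(6 if i%50 else 14,int(i*k)),(0,0,255),1)
    cv2.imwrite(f"pics/{n}1.png",im);print(im.shape)
E
```

```text
(595, 381, 3)
(600, 520, 3)
```

View pics/scene1.png

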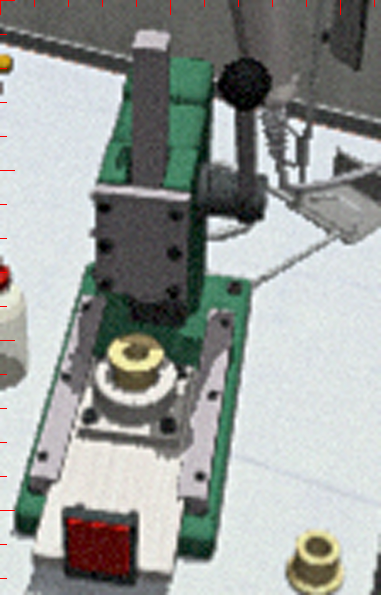

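View pics/top1.png

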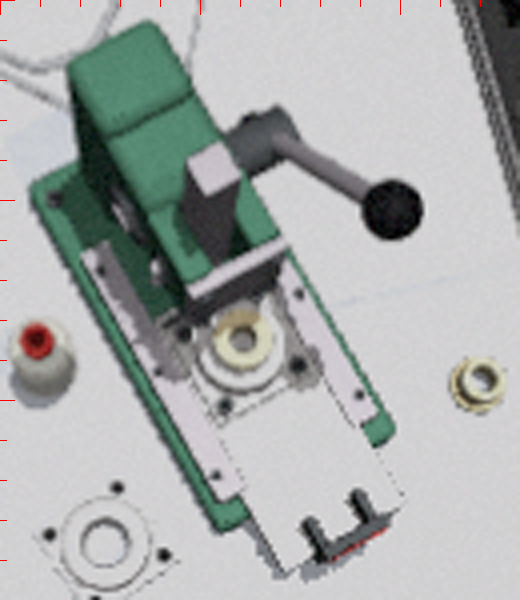

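Scene crop: ball (245,83), bush top (136,351), ram bar top (151,40), and the red pad's corners about (67,513), (132,521), (132,578), (67,572). Top crop: ball (391,210), bush top (243,339), bar top (210,168), and the pad's edge from (330,560) to (387,529).

```bash
cat > h.py <<'E'
import numpy as np,cv2,pickle
C={n:pickle.load(open(n+".pkl","rb")) for n in("scene","top")}
O={"scene":(235,150,3.4),"top":(220,130,4.)}
def pix(n,p):
    x,y,k=O[n];return np.array([(p[0]+.5)/k-.5+x,(p[1]+.5)/k-.5+y])
def proj(n,P):
    c=C[n];q=c["view"]@np.append(P,1);q=np.array([q[0],-q[1],-q[2]])
    return cv2.projectPoints(q.reshape(1,3),np.zeros(3),np.zeros(3),c["K"],c["D"])[0].ravel()
def ray(n,uv):
    c=C[n];u=cv2.undistortPoints(np.array(uv,float).reshape(1,1,2),c["K"],c["D"]).ravel()
    R=c["view"][:3,:3];return -R.T@c["view"][:3,3],R.T@np.array([u[0],-u[1],-1])
def tri(a,b):
    A=[];r=[]
    for n,p in(("scene",a),("top",b)):
        o,d=ray(n,pix(n,p));d/=np.linalg.norm(d);M=np.eye(3)-np.outer(d,d);A.append(M);r.append(M@o)
    x,res=np.linalg.lstsq(np.vstack(A),np.hstack(r),rcond=None)[:2];return x.round(4),np.sqrt(res)
def onz(n,p,z):
    o,d=ray(n,pix(n,p));return (o+d*(z-o[2])/d[2]).round(4)
E
python3 - <<'E'
from h import *
from scipy.optimize import least_squares
print("ball",tri((245,83),(391,210)),"bush",tri((136,351),(243,339)),"ram",tri((151,40),(210,168)))
for a,b in(((35,190),(215,530)),((300,265),(392,430))):
    p,q=onz("top",a,.016),onz("top",b,.016);print(p,q,np.degrees(np.arctan2(*(p-q)[1::-1])))
pad=[(67,513),(132,521),(132,578),(67,572)];yz=[(17,20),(-17,20),(-17,-20),(17,-20)]
def f(v):
    x,y,t,s,g,bx,by,bz=v;ct,st=np.cos(t),np.sin(t)
    W=lambda a,b,z:np.array([x+ct*a-st*b,y+st*a+ct*b,z])
    ob=[("scene",(245,83),[bx,by,bz]),("top",(391,210),[bx,by,bz]),
        ("scene",(136,351),W(-s,0,.074+g)),("top",(243,339),W(-s,0,.074+g)),
        ("scene",(151,40),W(0,0,.282)),("top",(210,168),W(0,0,.282)),
        ("top",(330,560),W(-.1325-s,.017,.079)),("top",(387,529),W(-.1325-s,-.017,.079))]
    ob+=[("scene",p,W(-.1325-s,a/1e3,.059+b/1e3)) for p,(a,b) in zip(pad,yz)]
    return np.hstack([proj(n,P)-pix(n,p) for n,p,P in ob])
r=least_squares(f,[.6,0.1,.5,.05,.009,.5,0,.294],loss="soft_l1");x,y,t,s,g,*b=r.x
print(r.x.round(4),np.degrees(t));print(f(r.x).reshape(-1,2).round(1).tolist())
R=np.array([[np.cos(t),np.sin(t)],[-np.sin(t),np.cos(t)]]);print("ball in press",R@(np.array(b[:2])-[x,y]))
for n,z in(("spare",.026),): print(n,tri((318,548),(481,380)))
print("pad W",[x-np.cos(t)*(.1325+s),y-np.sin(t)*(.1325+s)])
E
```

```text
ball (array([0.5838, 0.2507, 0.2929]), array([0.0013281])) bush (array([0.5622, 0.3059, 0.0834]), array([0.00145864])) ram (array([0.6046, 0.3323, 0.2783]), array([0.00130077]))
[0.6633 0.4348 0.016 ] [0.4583 0.317  0.016 ] 29.88314594606259
[0.6216 0.2695 0.016 ] [0.5217 0.2123 0.016 ] 29.794268876145157
[0.603  0.3314 0.5543 0.0482 0.0096 0.5838 0.2507 0.2929] 31.7615195910561
[[-0.5, 0.1], [0.4, -0.4], [-0.6, 0.1], [0.3, -0.3], [-0.6, -1.1], [0.9, -0.1], [1.9, -0.4], [0.7, -0.4], [-0.1, 1.0], [-1.3, 1.0], [-1.4, -2.0], [0.4, -2.6]]
ball in press [-0.05882708 -0.05839874]
spare (array([0.5543, 0.1581, 0.0216]), array([0.00229265]))
pad W [np.float64(0.4493522221845635), np.float64(0.23621330464714502)]
```

```bash
python3 - <<'E'
from h import *
import h
from rig import bot, ticket, capture
O["scene"]=O["top"]=(0,0,1.5625)
print("cyl",tri((592,278),(595,245)),"cyl right end",tri((660,290),(664,238)))
print("bottle nozzle",tri((365,348),(358,338)),"machine left post top",tri((572,405),(578,352)))
print(proj("top",np.array([.63,.168,.4]))*1.5625)
print(capture("wrist")["mount"].round(3))
s=bot.read_state();R=s["tcp_rot"];p=s["position"]
print(R.T@(np.array([.447,.240,0])-.05*np.array([.866,.5,0])-p)) 
E
```

```text
cyl (array([0.6317, 0.1376, 0.3092]), array([0.00221601])) cyl right end (array([0.6363, 0.0632, 0.3251]), array([0.00177061]))
bottle nozzle (array([0.5503, 0.4186, 0.1129]), array([0.0046721])) machine left post top (array([0.5393, 0.1144, 0.1973]), array([0.03185404]))
[591.46479942 215.86651478]
[[-0.002  0.964  0.268  0.074]
 [ 1.     0.002  0.     0.002]
 [-0.     0.268 -0.964 -0.162]
 [ 0.     0.     0.     1.   ]]
[-0.31047856 -0.2880684   0.2221891 ]
```

```bash
R="-.31 -.288 0 0 0 -49.2 0"; python3 steer.py '-.155 -.144 0 0 0 -24.6 0;-.155 -.144 0 0 0 -24.6 0;-.155 -.144 0 0 0 -24.6 0;-.155 -.144 0 0 0 -24.6 0;-.155 -.144 0 0 0 -24.6 0;-.31 -.288 0 0 0 -49.2 0;-.31 -.288 0 0 0 -49.2 0;-.31 -.288 0 0 0 -49.2 0;-.31 -.288 0 0 0 -49.2 0;-.31 -.288 0 0 0 -49.2 0;-.31 -.288 .1 0 0 -49.2 0;-.31 -.288 .1 0 0 -49.2 0;-.31 -.288 .162 0 0 -49.2 0;-.31 -.288 .162 0 0 -49.2 0;-.31 -.288 .162 0 0 -49.2 0'
python3 - <<'E'
from h import *
from rig import bot, ticket, capture
s=bot.read_state();print(s["position"],s["tcp_rot"].round(3),s["force"].round(1))
u=np.array([np.cos(np.pi/6),.5,0]);v=np.array([-.5,u[0],0]);d=np.array([.447,.240,.06])-s["position"]
print("along",d@u,"side",d@v)
for n in("scene",):
    c=capture(n)["color"][170:330,200:400,::-1];cv2.imwrite("pics/s2.png",cv2.convertScaleAbs(cv2.resize(c,None,fx=3.7,fy=3.7,interpolation=cv2.INTER_CUBIC),alpha=1.5))
E
```

```text
time_s: 1.65
position: [0.4021, 0.2159, 0.058]
tcp_rot: [[-0.867, -0.499, -0.006], [-0.499, 0.867, -0.001], [0.006, 0.002, -1.0]]
force: [-0.1, -0.3, 0.8]
opening: 0.002
grasp_force: 0.0
[0.40211701 0.21593733 0.05801154] [[-0.867 -0.499 -0.006]
 [-0.499  0.867 -0.001]
 [ 0.006  0.002 -1.   ]] [-0.1 -0.3  0.8]
along 0.050901145477426836 side -0.0016026139774436225
```

View pics/s2.png

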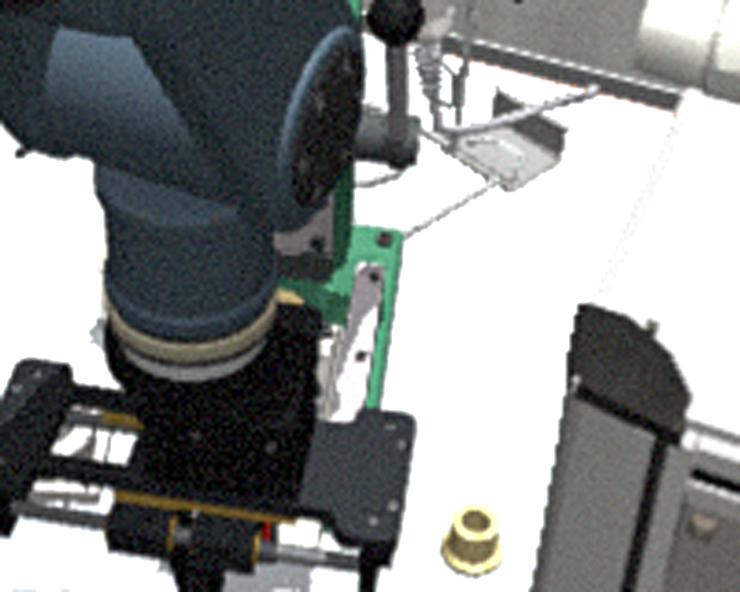

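The fingers are shut in front of the red pad, about 51 mm short of it, and everything is clear of the loose parts. I'll lean the wrist back and push gently.

```bash
python3 steer.py '-.02 0 0 0 -5 0 0;-.03 0 0 0 -10 0 0;-.035 0 0 0 -10 0 0;-.04 0 0 0 -10 0 0;-.044 0 0 0 -10 0 0;-.048 0 0 0 -10 0 0;-.052 0 0 0 -10 0 0;-.056 0 0 0 -10 0 0;-.06 0 0 0 -10 0 0;-.064 0 0 0 -10 0 0;-.068 0 0 0 -10 0 0;-.072 0 0 0 -10 0 0;-.076 0 0 0 -10 0 0;-.08 0 0 0 -10 0 0;-.082 0 0 0 -10 0 0;-.082 0 0 0 -10 0 0'; python3 -c "
from rig import bot, ticket, capture;print(bot.read_state()['force'])"
```

```text
time_s: 3.3
position: [0.4755, 0.2572, 0.0606]
tcp_rot: [[-0.853, -0.499, 0.152], [-0.492, 0.866, 0.087], [-0.175, -0.0, -0.985]]
force: [-0.3, 0.2, 0.4]
opening: 0.007
grasp_force: 0.4
[-0.26065881  0.21671816  0.42901085]
```

```bash
python3 steer.py '-.002 0 .0003 0 0 0 0;-.004 0 .0007 0 0 0 0;-.005 0 .0009 0 0 0 0;-.006 0 .001 0 0 0 0'; python3 -c "
from rig import bot, ticket, capture;print(bot.read_state()['force'])"; python3 steer.py '-.002 0 .0003 0 0 0 0;-.003 0 .0005 0 0 0 0;-.003 0 .0005 0 0 0 0'; python3 -c "
from rig import bot, ticket, capture;print(bot.read_state()['force'])"
```

```text
time_s: 3.7
position: [0.4789, 0.2594, 0.0604]
tcp_rot: [[-0.853, -0.5, 0.148], [-0.492, 0.866, 0.086], [-0.171, 0.0, -0.985]]
force: [-4.9, -4.1, 2.9]
opening: 0.01
grasp_force: 3.1
[-4.91147306 -4.09477436  2.89855884]
time_s: 4.0
position: [0.4789, 0.2597, 0.0602]
tcp_rot: [[-0.854, -0.5, 0.143], [-0.493, 0.866, 0.084], [-0.166, 0.001, -0.986]]
force: [-7.5, -8.5, 7.3]
opening: 0.004
grasp_force: 5.2
[-7.51160578 -8.46466538  7.25575741]
```

The shuttle has stalled against its stop at 13 N, 88 mm along, where I expected it. Now backing off and going up.

```bash
python3 steer.py '.02 0 -.004 0 0 0 0;.04 0 -.007 0 0 0 0;.03 0 -.06 0 3 0 0;.02 0 -.11 0 6 0 0;.01 0 -.16 0 9 0 0;0 0 -.21 0 10 0 0;-.01 0 -.26 0 10 0 0;-.02 0 -.31 0 10 0 0;-.02 0 -.31 0 10 0 0'
python3 - <<'E'
from h import *
from rig import bot, ticket, capture
s=bot.read_state();print(s["force"],s["joint_positions"])
c=capture("top");pickle.dump(c,open("top.pkl","wb"))
c=c["color"][130:280,220:350,::-1];cv2.imwrite("pics/t3.png",cv2.convertScaleAbs(cv2.resize(c,None,fx=4,fy=4,interpolation=cv2.INTER_CUBIC),alpha=1.5))
E
```

```text
time_s: 4.9
position: [0.4576, 0.246, 0.3771]
tcp_rot: [[-0.866, -0.499, 0.018], [-0.499, 0.866, 0.005], [-0.018, -0.004, -1.0]]
force: [-1.1, 0.6, -0.7]
opening: 0.005
grasp_force: 0.0
[-1.08832636  0.60275459 -0.69469187] [ 1.59141713e+01  1.26657225e+01  8.50045348e+01  1.55003878e-02
  8.12740145e+01 -1.04055364e+02]
```

View pics/t3.png

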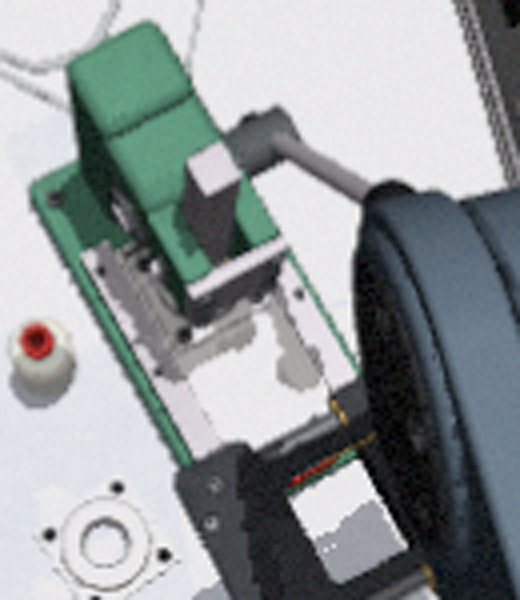

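Shuttle is home: the bush is hidden under the head and the pad is drawn in. The lever is still up. Next, turn 90° so the gripper body lies along the press, and go above the ball.

```bash
python3 steer.py '0 0 0 0 0 45 0;0 0 0 0 0 45 0;0 0 0 0 0 45 0;0 0 0 0 0 45 0;0 0 0 0 0 45 0;-.05 -.03 0 0 0 90 0;-.115 -.0587 0 0 0 90 0;-.115 -.0587 0 0 0 90 0;-.115 -.0587 0 0 0 90 0;-.115 -.0587 0 0 0 90 0;-.115 -.0587 0 0 0 90 0;-.115 -.0587 0 0 0 90 0;-.115 -.0587 0 0 0 90 0'
python3 - <<'E'
from h import *
from rig import bot, ticket, capture
s=bot.read_state();print(s["force"],s["joint_positions"].round(1))
u=np.array([np.cos(np.pi/6),.5,0]);v=np.array([-.5,u[0],0]);d=np.array([.5838,.2507,.307])-s["position"]
print("along",d@u,"side",d@v,d[2], "tool",s["tcp_rot"].T@d)
c=capture("scene")
c=c["color"][130:270,220:400,::-1];cv2.imwrite("pics/s4.png",cv2.convertScaleAbs(cv2.resize(c,None,fx=4,fy=4,interpolation=cv2.INTER_CUBIC),alpha=1.5))
E
```

```text
time_s: 6.25
position: [0.5819, 0.251, 0.368]
tcp_rot: [[-0.501, 0.866, -0.002], [0.866, 0.501, -0.0], [0.001, -0.002, -1.0]]
force: [-0.6, 0.1, -0.4]
opening: 0.01
grasp_force: 0.0
[-0.61394045  0.09457741 -0.38152307] [ 13.2  24.1  69.3   0.   86.6 -16.8]
along 0.0015273039237474002 side -0.0011874515181746225 -0.0609547853498163 tool [-0.00122046  0.00161983  0.06095174]
```

View pics/s4.png

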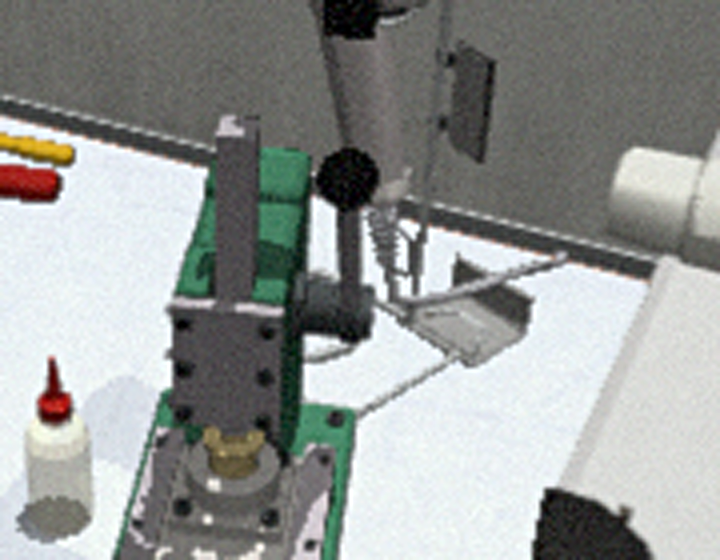

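The closed tips hang over the ball at (345,180), which is free, and the housing sits under the ram. Now come down onto the ball from just behind its top and follow its arc.

```bash
python3 steer.py '-.001 .006 .03 0 0 0 0;-.001 .006 .055 0 0 0 0;-.001 .005 .061 0 0 0 0;-.001 -.002 .067 0 0 0 0;-.001 -.0085 .0726 0 0 0 0;-.001 -.015 .078 0 0 0 0;-.001 -.0208 .084 0 0 0 0;-.001 -.0265 .0895 0 0 0 0;-.001 -.032 .096 0 0 0 0;-.001 -.037 .1025 0 0 0 0;-.001 -.042 .109 0 0 0 0;-.001 -.042 .109 0 0 0 0'
python3 - <<'E'
from h import *
from rig import bot, ticket, capture
s=bot.read_state();print(s["force"])
c=capture("scene")
c=c["color"][130:270,220:400,::-1];cv2.imwrite("pics/s5.png",cv2.convertScaleAbs(cv2.resize(c,None,fx=4,fy=4,interpolation=cv2.INTER_CUBIC),alpha=1.5))
E
```

```text
time_s: 7.5
position: [0.5433, 0.2269, 0.262]
tcp_rot: [[-0.5, 0.866, -0.005], [0.866, 0.5, -0.005], [-0.002, -0.006, -1.0]]
force: [-5.6, -4.7, 10.6]
opening: 0.003
grasp_force: 4.8
[-5.61985222 -4.71537927 10.58486639]
```

View pics/s5.png

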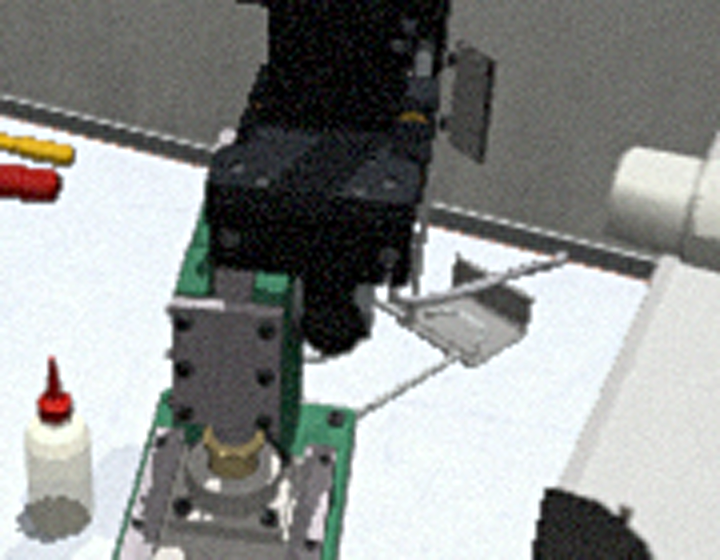

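The ball is right beneath the fingertips at (335,325), with the lever at about 0.4 rad, and the shuttle is still home. The sideways drag is the ball rolling under the tip, so I'll shift a little forward and continue.

```bash
python3 steer.py '0 -.005 .003 0 0 0 0;0 -.01 .01 0 0 0 0;0 -.0137 .0157 0 0 0 0;0 -.018 .0235 0 0 0 0;0 -.0218 .0316 0 0 0 0;0 -.025 .04 0 0 0 0;0 -.028 .0481 0 0 0 0;0 -.0305 .056 0 0 0 0;0 -.0326 .0641 0 0 0 0;0 -.034 .072 0 0 0 0;0 -.035 .0804 0 0 0 0;0 -.0355 .0885 0 0 0 0;0 -.036 .095 0 0 0 0;0 -.036 .097 0 0 0 0;0 -.036 .097 0 0 0 0'
```

```text
time_s: 9.05
position: [0.5121, 0.2084, 0.1645]
tcp_rot: [[-0.501, 0.865, -0.006], [0.865, 0.501, -0.006], [-0.002, -0.009, -1.0]]
force: [-6.6, -8.7, 11.6]
opening: 0.005
grasp_force: 6.0
```

```bash
python3 steer.py '0 -.001 .003 0 0 0 0;0 -.001 .006 0 0 0 0;0 -.001 .006 0 0 0 0'; python3 steer.py '0 0 .003 0 0 0 0;0 0 .006 0 0 0 0;0 0 .006 0 0 0 0'
```

```text
time_s: 9.35
position: [0.512, 0.2082, 0.1595]
tcp_rot: [[-0.501, 0.865, -0.004], [0.865, 0.501, -0.005], [-0.002, -0.006, -1.0]]
force: [-8.0, -7.6, 16.9]
opening: 0.005
grasp_force: 8.8
time_s: 9.65
position: [0.5119, 0.2081, 0.1544]
tcp_rot: [[-0.502, 0.865, -0.004], [0.865, 0.502, -0.005], [-0.003, -0.006, -1.0]]
force: [-8.6, -9.9, 22.7]
opening: 0.003
grasp_force: 11.8
```

```bash
python3 - <<'E'
from h import *
from rig import bot, ticket, capture
c=capture("scene");pickle.dump(c,open("scene.pkl","wb"))
c=c["color"][170:310,220:370,::-1];cv2.imwrite("pics/s6.png",cv2.convertScaleAbs(cv2.resize(c,None,fx=4.2,fy=4.2,interpolation=cv2.INTER_CUBIC),alpha=2))
E
```

```text
(no output)
```

View pics/s6.png

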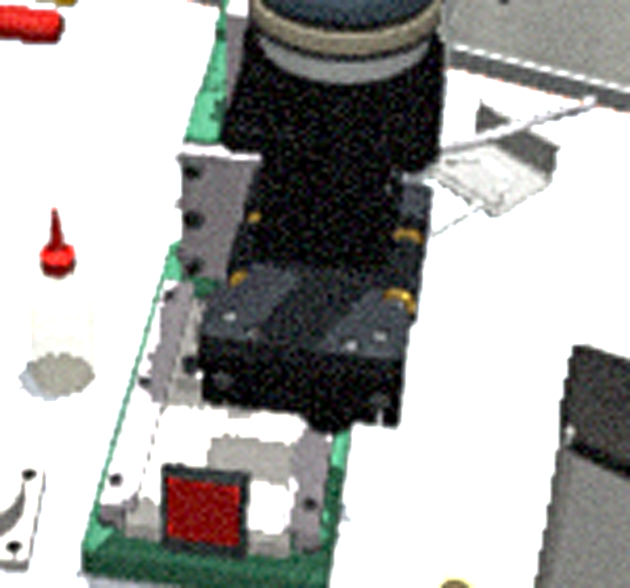

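The body hides the ball here; only a dark tip shows at (325,415). The pad is still home. The wrist camera should show the contact.

```bash
python3 - <<'E'
from h import *
from rig import bot, ticket, capture
k=lambda q:((np.array(q)-[220,170]+.5)*4.2-.5).round(0)
for P in([.512,.208,.154],[.518,.213,.155],[.518,.213,.141],[.512,.208,.144]): print(P,k(proj("scene",np.array(P))))
c=capture("wrist")
cv2.imwrite("pics/w7.png",cv2.convertScaleAbs(cv2.resize(c["color"][:,:,::-1],(800,600),interpolation=cv2.INTER_CUBIC),alpha=1.8))
E
```

```text
[0.512, 0.208, 0.154] [326. 393.]
[0.518, 0.213, 0.155] [326. 378.]
[0.518, 0.213, 0.141] [325. 401.]
[0.512, 0.208, 0.144] [325. 409.]
```

View pics/w7.png

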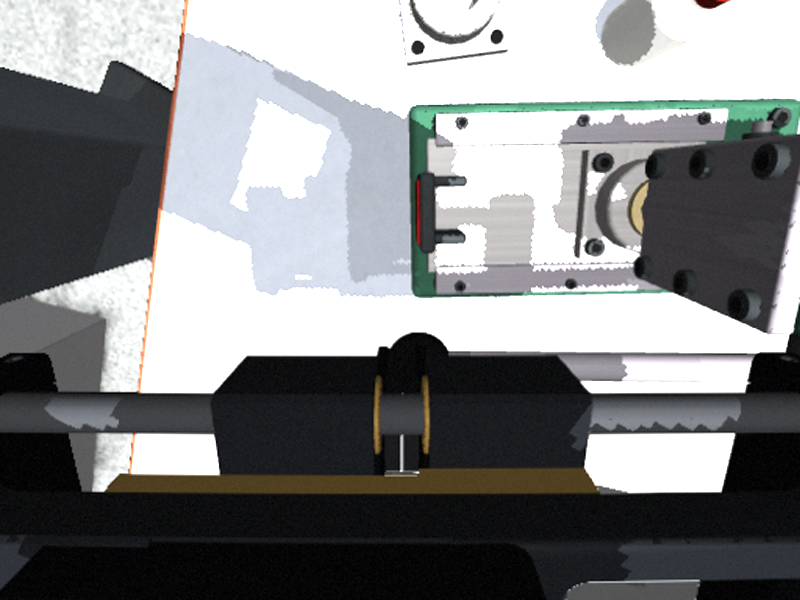

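The ball at (418,358) is still under the tips, slightly to their press side. The load has risen to 23 N, well above the 9–12 N for a moving bush, so it is on the stop. I'll ride the lever back up along the arc and lift clear.

```bash
python3 steer.py '0 0 -.012 0 0 0 0;0 .001 -.0286 0 0 0 0;0 .0034 -.045 0 0 0 0;0 .008 -.061 0 0 0 0;0 .0142 -.0774 0 0 0 0;0 .0223 -.0933 0 0 0 0;0 .034 -.109 0 0 0 0;0 .045 -.122 0 0 0 0;0 .058 -.134 0 0 0 0;0 .0705 -.1454 0 0 0 0;0 .084 -.157 0 0 0 0;0 .084 -.165 0 0 0 0;0 .084 -.22 0 0 0 0;0 .084 -.22 0 0 0 0;0 .084 -.22 0 0 0 0'
python3 - <<'E'
from h import *
from rig import bot, ticket, capture
print(bot.read_state()["force"])
c=capture("scene");pickle.dump(c,open("scene.pkl","wb"))
c=c["color"][130:270,220:400,::-1];cv2.imwrite("pics/s8.png",cv2.convertScaleAbs(cv2.resize(c,None,fx=4,fy=4,interpolation=cv2.INTER_CUBIC),alpha=1.5))
E
```

```text
time_s: 11.25
position: [0.5872, 0.2527, 0.3738]
tcp_rot: [[-0.5, 0.866, 0.004], [0.866, 0.5, 0.001], [-0.001, 0.004, -1.0]]
force: [0.4, 0.1, -0.7]
opening: 0.005
grasp_force: 0.0
[ 0.36848353  0.08120143 -0.69874129]
```

View pics/s8.png

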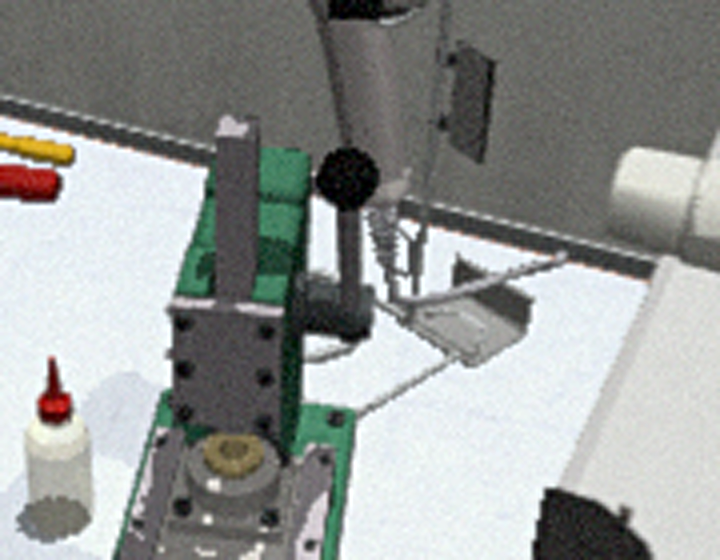

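The lever is back up (ball at 347,180, as before) and the flange now sits flat on the housing at (235,455). A quick numeric check of its height.

```bash
python3 - <<'E'
from h import *
u=np.array([.866,.5,0]);v=np.array([-.5,.866,0])
B=np.array([.5622,.3059,0])+u*.048
for z in(.074,.0755,.0834):
    print(z,[((proj("scene",B+[0,0,z]+q)-[220,130]+.5)*4-.5).round(0) for q in(v*0,v*.017,-v*.017,-u*.017)])
E
```

```text
0.074 [array([234., 448.]), array([204., 444.]), array([264., 452.]), array([228., 468.])]
0.0755 [array([234., 446.]), array([204., 442.]), array([264., 450.]), array([228., 466.])]
0.0834 [array([234., 435.]), array([204., 431.]), array([264., 439.]), array([229., 455.])]
```

```bash
python3 -c "
from rig import bot, ticket, capture;print(ticket.hand_in())"
```

```text
the job is handed in; nothing more can be done
None
```

I pushed the shuttle home and pressed the bush until its flange sat flat on the housing, as far as the pictures show. The lever is back up, the bottle and spare parts were never touched, and the job is handed in at about 11 s; no verdict came back.

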